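# Start the bench sample mill with its push-and-twist grinding cup

### The arm

A 7-joint arm with a two-finger parallel gripper is mounted at the origin on the work surface. World frame = base frame: x ahead of the robot, y to its left, z up, the work surface at z = 0. Lengths are in m, angles in rad, forces in N, time in s.
With the tool pointing down it reaches from about 0.425 to 0.875 m from the base axis. Payload 9.9 kg.
Tool frame: the origin (TCP) lies on the front face of the gripper's body, between the roots of the fingers; the fingertips stand 73 mm ahead of it and the grasp point (between the pads) lies 54 mm ahead of it; z points along the fingers, y is the line along which they close (so a half turn about z gives the same grasp; the last joint's range is limited). The gripper opens to 85 mm and grips with 20 to 120 N. Pads are 22 mm wide; open, the fingers measure 114 mm over their backs; the gripper's body (76 mm by 85 mm) begins 54 mm behind the grasp point. The pads swing forward as they close: fully open they stand 13 mm farther back than shut.
Start: joints at [-1.227, 0.576, 0.025, 1.437, -0.015, 1.129, -0.057], TCP at [0.28, 0.614, 0.304] pointing down, gripper open.
Joint ranges: [-2.76, 2.76], [-0.34, 2.15], [-1.52, 1.57], [0.19, 2.46], [-1.09, 4.23], [0.17, 1.99], [-2.82, 2.82]. Speed limits (rad/s): [2.22, 2.22, 3.01, 3.01, 3.14, 3.14, 3.14].

### API

Orientations are given as [roll, pitch, yaw] about the fixed x, y, z axes, in that order (R = Rz(yaw) Ry(pitch) Rx(roll)).
In Python, from workcell import status, optics, arm gives the robot as it stands.
- The arm moves only by the tool arm_command, never from a script. Its argument "moves" is a list of rows, each a list of 2 entries, a list of its own where there are three numbers: the shift along the tool's x, y, z in m, then the turn about the tool's z in degrees. In form: [[[dx, dy, dz], turn], ...]. A call has 1 to 5 rows; each row is the pose to reach, as a shift and turn from the pose commanded when the call began, along the tool's axes at that moment; what a row does not reach only later rows make up. A row lasts 1/10 s, in which the tool goes at most 50 mm and 8.59 degrees, less where a joint would pass 70% of its speed; a pose out of reach is approached as far as the arm can. A call with a gripper value outside its range is refused whole. "jaw" is the opening, from 0 (shut) to 1 (fully open), set as the call begins (left out, the last holds). The fingers move at their own pace and stop on an object; "grip_force" is the grip in N (left out, the last holds). Time passes only in rows, so rows that repeat a pose let the fingers close. It gives the time, the measured TCP pose, the force, the opening and the grip force at its end, in the units of the state.
- status.sense(): the state, without advancing time (a new reading comes with each control period).
- optics.grab_frame(name): name is "scene" or "top"; returns a dict with "img" (420x560x3 uint8, blue, green, red), "fx", "fy", "cx", "cy" (pixels), "D" ([k1, k2, p1, p2, k3] as OpenCV has them; the pictures are not rectified), "cam_to_world" (4x4, takes a point from camera to world coordinates). Camera axes: x right, y down, z forward; pixel columns grow to the right and rows downward; lengths in m; the calibration is good to about 2 mm. A picture is of the moment at which its call begins. There is no depth.
- arm.sign_off(): hands the job in; it is judged then, once.
The state is a dict: "time_s": time; "qpos": joint angles; "qvel": joint speeds; "tau": joint torques, N m; "tcp_pos": TCP position; "tool_rot": TCP orientation; "force": force on the tool from outside, world axes, zero at the start; "torque": the same for the moment, N m; "grip_width": opening from 0.0 (shut) to 1.0 (fully open); "finger_force": force on a finger pad.
Only numpy, scipy, OpenCV 4.12 (cv2) and the standard library are available. Lean on these libraries where they do the work, as an engineer would, in place of code of your own. Each camera call takes 0.05 s, during which the arm holds its last target. There are 200 camera calls.

### The job

On the bench mill, first turn the speed knob anticlockwise to its minimum stop. Then stand the steel grinding cup upright in the collar with its lugs in the gaps, push it down against the spring, twist it clockwise a quarter turn to its stop, and finish while still holding it there: the mill runs only while the cup is held, and springs back if let go. Leave the jar, beaker and brush where they are.

Things in the scene. Friction and masses are not known exactly. Their poses are not given: they have to be found in the camera images.
- mill: Bench sample mill, teal housing 150 (x) by 230 (y) by 120 mm high, fixed. Origin: centre of its underside on the bench; x points away from the operator (the sloping panel with red display and green buttons is on -x), y left, z up. On the flat deck at z = 120 mm: bayonet collar at (15, 50) mm, speed knob at (15, -62) mm, both axes vertical.
- collar (a point): Centre of the collar's top face, 140 mm above the bench; axes as the mill's. Ring of 88 mm outer diameter, 20 mm over the deck, bore 62 mm. Two 6 mm thick lips at its top, 2 gaps between them. Cup underside, below this point: 3 mm standing on the unpressed spring plate, over 12 mm before the lugs can turn under the lips, 15 mm at the bottom of travel, 12 mm when locked.
- spring_plate (a joint): Sprung round plate, 54 mm diameter, in the collar, pushed down by the cup's underside: 0 = up, 0.012 m = fully down; about 0.009 with the lugs under the lips. The spring pushes up with 6 N at 0 and 13 N fully down.
- run_ring (a joint): Ring under the lips that the lugs push round, clockwise from above: 0 = rest (off), 1.4 rad = end stop, mill running. A return spring resists with 0.16 N m at 0 and 0.44 N m at 1.4 and turns ring and cup back when the cup is let go.
- speed_knob (a joint): Speed knob: 0 = minimum stop (fully anticlockwise from above), growing clockwise to 4.7 rad; starts 0.6 to 1.5; stays where left (friction 0.04 N m). At 0 its grip bar lies along the mill's x axis, white pointer to the operator (-x); at q the bar is turned clockwise by q.
- speed_knob_grip (a point): On the knob's axis at the height to grip, 157 mm above the bench. The knob is a black upright bar 42 mm long and 14 mm thick, from 24 mm below to 7 mm above this point, on a disc of 44 mm diameter. The frame turns with the knob, x along the bar.
- cup: Closed steel grinding cup, upright on the bench, 0.25 to 0.45 kg; origin: centre of its underside. Round steel body, 52 mm diameter, 18 to 108 mm up (grip it at any yaw); black foot 56 mm diameter below; two equal yellow lugs at the very bottom on its +x and -x sides, 12 mm wide, 6 mm thick, reaching 36 mm from the axis. A yellow bar on top lies along its x axis, that is along the lugs.
- jar: Bystander: white sample jar with a blue cap, 64 mm diameter, 85 mm tall; origin at the centre of its underside.
- beaker: Bystander: open steel beaker, 72 mm rim diameter, 90 mm tall; origin at the centre of its underside.
- brush: Bystander: cleaning brush lying on the bench along its x axis; origin on its underside.
- gap (a point): Middle of one gap between the lips (yellow mark on the rim), on the rim's top at the collar's +x side, 35 mm from its axis; the other gap is across the bore, at -x. Each is 21 mm wide and reaches 39 mm from the axis. A lug pushed down here can turn clockwise only, seen from above; a stop blocks the other way.
- stop_mark (a point): Red mark on the rim at the collar's +y side (another on its -y side), where the lugs end after the quarter turn. About 9 degrees from the gap's middle the lugs meet the run ring and push it 80 degrees further to its end stop. The plate's spring then presses the lugs up against the lips.
Things that resemble listed ones, but are neither listed nor needed, are in the scene too. What is shaped like the cup but turquoise is not meant.

How it is judged:
On the way, in this order (a step that is already met when the one before it is completed fails the run):
1. the speed knob is turned back to its minimum stop (value of joint speed_knob below 0.1 rad), for 0.2 s.
2. the cup is pushed down in the collar with its lugs in the gaps, below the lips (z of cup in the frame of collar below -0.0115 m and horizontal distance between cup and collar below 0.006 m and angle between the x axis of cup and the x axis of collar, either way round below 0.4 rad and value of joint speed_knob below 0.15 rad), for 0.1 s.
3. the cup is twisted clockwise to the stop of the run ring (value of joint run_ring above 1.2 rad and z of cup in the frame of collar below -0.0105 m), for 0.3 s.
At the end, for the whole second after the job is handed in: The fingers still hold the cup (over 4 N), upright in the collar (axis within 6 mm, tilt under 7 deg, underside at least 10.5 mm below the collar top), a quarter turn from the gaps (within 20 deg), run ring past 1.2 of 1.4 rad, speed knob within 0.15 rad of minimum (all of step 3 and angle between the x axis of cup and the y axis of collar, either way round below 0.35 rad and horizontal distance between cup and collar below 0.006 m and angle between cup's own z axis and vertical below 0.12 rad and contact force between the fingers and cup above 4 N and value of joint speed_knob below 0.15 rad); the arm keeps its last pose, push and grip.
It fails at once if the run ring is turned while the speed knob is above its minimum (value of joint run_ring above 0.5 rad and value of joint speed_knob above 0.25 rad).
It fails at once if the cup is tipped over (angle between cup's own z axis and vertical above 0.6 rad).
It fails at once if the jar is knocked or moved (distance of jar from where it was at the start of the episode above 0.03 m or angle between jar's own z axis and vertical above 0.5 rad).
It fails at once if the beaker is knocked or moved (distance of beaker from where it was at the start of the episode above 0.03 m or angle between beaker's own z axis and vertical above 0.5 rad).
It fails at once if the brush is moved (distance of brush from where it was at the start of the episode above 0.04 m).
It also fails if it takes over 59 s, if anything falls off the work surface, if the arm or the gripper's body presses on something with over 40 N, if the wrist force passes 120 N, or if a joint passes its speed limit or range.

## Working session

There is one attempt and no reset: what is moved stays moved. The work goes in short steps, Python scripts to look and compute and a tool call to move; the robot and the scene stay as the last step left them, time stands still between calls to the robot, and variables do not carry over. Pictures are saved under pics/ and viewed, at most 10 in all, crops included, and the job is handed in when it is done.

Besides the shell and the picture viewer there is one more tool, called after "Request:" as name(argument=value, ...) on one line, values as JSON. arm_command: Moves the arm, as the interface text tells. Its arguments: {"type":"object","properties":{"moves":{"type":"array"},"jaw":{"type":"number"},"grip_force":{"type":"number"}},"required":["moves"]}

```bash
mkdir -p pics; ls; python3 - <<'E'
from workcell import status, optics
import cv2,pickle
print(status.sense())
for n in("scene","top"):
    f=optics.grab_frame(n); cv2.imwrite(f"pics/{n}0.png",f["img"]); pickle.dump(f,open(f"{n}0.pkl","wb"))
    print({k:v for k,v in f.items() if k!="img"})
E
```

```text
pics
{'time_s': 0.0, 'qpos': array([-1.22680559,  0.57651506,  0.02482147,  1.4379355 , -0.0150008 ,
        1.12900603, -0.05649993]), 'qvel': array([ 0.00096768, -0.00097279,  0.00077519,  0.00071003, -0.00041125,
       -0.00094317,  0.00055739]), 'tau': array([-2.11607939e-04, -7.65746570e+01,  2.25052021e+00, -2.85963249e+01,
        1.53465610e-02,  1.24108657e-02, -5.55105828e-06]), 'tcp_pos': array([0.27986584, 0.61386487, 0.30304381]), 'tool_rot': array([-3.13991451e+00,  7.45791759e-05,  2.71385440e+00]), 'force': array([ 0.28927865, -0.04079361,  0.02164352]), 'torque': array([ 0.0189926 ,  0.05519796, -0.05066891]), 'finger_force': 0.0, 'grip_width': 1.003229420881337}
{'fx': 463.21930860976306, 'fy': 463.21930860976306, 'cx': 281.6911651217221, 'cy': 199.56711152080584, 'D': array([-0.08853901,  0.        ,  0.        ,  0.        ,  0.        ]), 'cam_to_world': array([[ 0.85805569,  0.38485101, -0.34004432,  0.95273766],
       [ 0.51346465, -0.65543085,  0.55386321, -0.65319761],
       [-0.00972072, -0.64984621, -0.76000356,  0.93061284],
       [ 0.        ,  0.        ,  0.        ,  1.        ]])}
{'fx': 414.62057976734894, 'fy': 414.62057976734894, 'cx': 273.425869517819, 'cy': 211.40236695955002, 'D': array([-0.08656797,  0.        ,  0.        ,  0.        ,  0.        ]), 'cam_to_world': array([[-0.02709247, -0.98905851,  0.14501469,  0.39626037],
       [-0.99950747,  0.02910078,  0.01174534, -0.07910432],
       [-0.01583687, -0.14462505, -0.98935979,  1.28442005],
       [ 0.        ,  0.        ,  0.        ,  1.        ]])}
```

View pics/scene0.png

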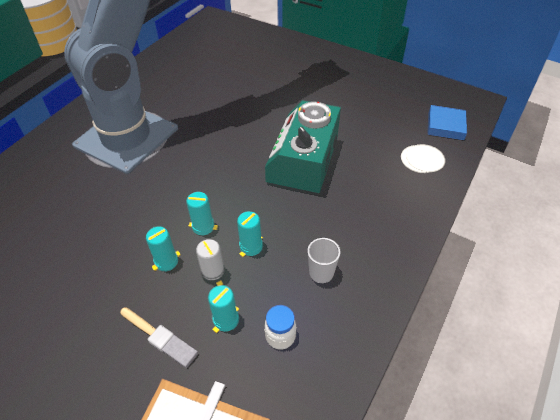

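View pics/top0.png

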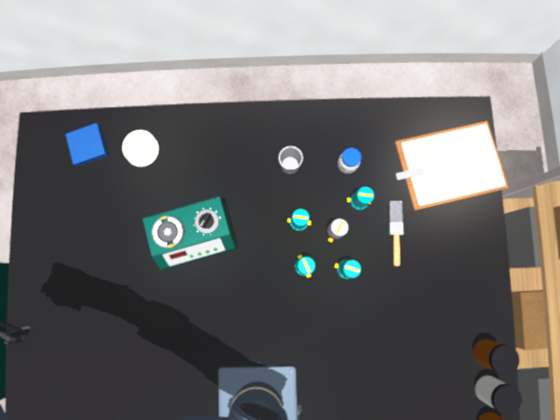

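The steel cup is at about (338,229) in top and (210,260) in scene, ringed by four turquoise lookalikes. The mill is at about (190,232) in top. I'll enlarge both areas.

```bash
python3 - <<'E'
import cv2,numpy as np
t=cv2.imread("pics/top0.png"); s=cv2.imread("pics/scene0.png")
def c(im,x,y,w,h,k): return cv2.resize(im[y:y+h,x:x+w],None,fx=k,fy=k,interpolation=cv2.INTER_CUBIC)
A=np.hstack([c(t,140,190,100,85,4),c(t,285,180,100,85,4)])
B=np.hstack([c(s,260,95,100,65,4),c(s,180,235,100,65,4)])
cv2.imwrite("pics/crop1.png",np.vstack([A,B]))
E
```

```text
(no output)
```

View pics/crop1.png

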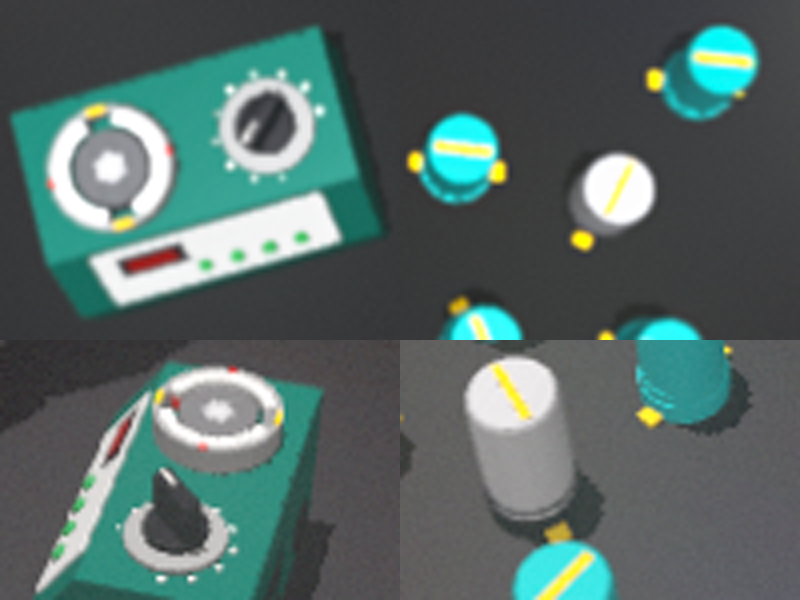

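The crops show the collar ring centred at crop (111,167), yellow gap marks at (95,112) and (123,223), and red marks at (170,150) and (50,183). The knob dial is at (267,126), with the white pointer at about (250,138). The cup top is at (620,189), with its bar running (606,213) to (633,164) and a lug at (582,240).

```bash
cat > h.py <<'E'
import cv2,numpy as np,pickle
from scipy.optimize import least_squares
def proj(f,P):
    T=np.linalg.inv(f["cam_to_world"]); K=np.array([[f["fx"],0,f["cx"]],[0,f["fy"],f["cy"]],[0,0,1]])
    return cv2.projectPoints(np.atleast_2d(P).astype(float),cv2.Rodrigues(T[:3,:3])[0],T[:3,3],K,f["D"])[0][:,0]
def unproj(f,px,z):
    K=np.array([[f["fx"],0,f["cx"]],[0,f["fy"],f["cy"]],[0,0,1]])
    n=cv2.undistortPoints(np.array([[px]],float),K,f["D"])[0,0]
    d=f["cam_to_world"][:3,:3]@[*n,1]; o=f["cam_to_world"][:3,3]
    return o+d*(z-o[2])/d[2]
def fit(obs,x0):  # obs: (frame,px,localpoint)
    def r(p):
        c,s=np.cos(p[2]),np.sin(p[2]); R=np.array([[c,-s,0],[s,c,0],[0,0,1]])
        return np.concatenate([proj(f,R@np.array(l)+[p[0],p[1],0])[0]-px for f,px,l in obs])
    s=least_squares(r,x0,loss="soft_l1",f_scale=1); return s.x,r(s.x).reshape(-1,2)
E
python3 - <<'E'
from h import *
t,s=[pickle.load(open(n+"0.pkl","rb")) for n in("top","scene")]
def C(u,v,a,b): return np.array([a+(u+.5)/4-.5,b+(v+.5)/4-.5])
mt=lambda u,v:C(u,v,140,190); ct=lambda u,v:C(u-400,v,285,180); ms=lambda u,v:C(u,v-340,260,95); cs=lambda u,v:C(u-400,v-340,180,235)
col=(.015,.05,.14); g=[(.05,.05,.14),(-.02,.05,.14)]; rd=[(.015,.085,.14),(.015,.015,.14)]
ot=[(t,mt(111.5,167),col),(t,mt(95,112),g[0]),(t,mt(123,223),g[1]),(t,mt(50,183),rd[0]),(t,mt(170,150),rd[1]),(t,mt(267,126),(.015,-.062,.12))]
os=[(s,ms(279,416),g[0]),(s,ms(158,397),g[1]),(s,ms(232,370),rd[0]),(s,ms(203,446),rd[1])]
c0=unproj(t,mt(111.5,167),.14); x0=[c0[0],c0[1],0]
for o in(ot,os,ot+os):
    p,r=fit(o,x0); print("mill",p,np.degrees(p[2])); print(r.round(1).tolist())
c,sn=np.cos(p[2]),np.sin(p[2])
W=lambda x,y:np.array([p[0]+c*x-sn*y,p[1]+sn*x+c*y])
print("collar",W(.015,.05),"knob",W(.015,-.062))
a=unproj(t,mt(250,138),.164);k=W(.015,-.062);d=a[:2]-k
print("pointer top",a,d,"q",-(np.degrees(np.arctan2(d[1],d[0])-p[2])-180)%360)
a=unproj(s,ms(167,474),.164);d=a[:2]-k
print("pointer scene",a,d,"q",-(np.degrees(np.arctan2(d[1],d[0])-p[2])-180)%360)
for f,P in((t,[ct(620,189),ct(606,213),ct(633,164)]),(s,[cs(512,395),cs(496,366),cs(529,416)])):
    q=[unproj(f,x,.108) for x in P]; d=q[2]-q[1]; print("cup",q[0],(q[1]+q[2])/2,np.linalg.norm(d),np.degrees(np.arctan2(d[1],d[0])))
print("lug",unproj(t,ct(582,240),.006))
for n,x in(("jar",(350,157)),("beaker",(290,155))): print(n,unproj(t,x,.088))
for x in((362,196),(300,218),(305,265),(349,269)): print("turq",unproj(t,x,.108))
E
```

```text
mill [0.51470615 0.18148512 0.26350847] 15.097923346015573
[[-0.5, 0.0], [0.6, 1.9], [-0.2, -2.0], [3.0, -0.4], [-3.2, 0.7], [0.2, -0.3]]
mill [0.51108121 0.1831513  0.24203613] 13.86764856771687
[[-2.6, 0.1], [2.4, 0.1], [-0.4, 1.5], [0.4, -1.8]]
mill [0.51408651 0.18173298 0.26365999] 15.10660475872155
[[-0.6, 0.3], [0.5, 2.1], [-0.3, -1.7], [2.9, -0.2], [-3.3, 1.0], [0.1, -0.0], [-2.2, 0.4], [2.7, 0.8], [-0.3, 1.9], [1.1, -1.2]]
collar [0.51553735 0.23391434] knob [0.54472632 0.12578477]
pointer top [0.53107996 0.13001682 0.164     ] [-0.01364636  0.00423205] q 32.33645883985653
pointer scene [0.53108871 0.13326226 0.164     ] [-0.01363762  0.00747748] q 43.84249654629792
cup [ 0.51856504 -0.25265122  0.108     ] [ 0.51896957 -0.25233899  0.108     ] 0.04040316158324607 -31.324808128871865
cup [ 0.51812097 -0.25319248  0.108     ] [ 0.51659556 -0.25086221  0.108     ] 0.03902900771870563 -26.135836699370905
lug [ 0.49052958 -0.23642422  0.006     ]
jar [ 0.72860422 -0.29732773  0.088     ]
beaker [ 0.73992696 -0.11886394  0.088     ]
turq [ 0.60607506 -0.32185804  0.108     ]
turq [ 0.54739984 -0.14058331  0.108     ]
turq [ 0.41356012 -0.14991213  0.108     ]
turq [ 0.39861194 -0.27340345  0.108     ]
```

```bash
cat >> h.py <<'E'
def go(x,y,z,yawdeg=None):
    from workcell import status
    from scipy.spatial.transform import Rotation as Ro
    s=status.sense(); R=Ro.from_euler("xyz",s["tool_rot"]).as_matrix()
    d=R.T@(np.array([x,y,z])-s["tcp_pos"])
    yaw=np.degrees(s["tool_rot"][2]); tu=0 if yawdeg is None else -((yawdeg-yaw+180)%360-180)
    print("t",s["time_s"],"tcp",s["tcp_pos"].round(4),"rot",np.degrees(s["tool_rot"]).round(1),"q",s["qpos"].round(2),"w",round(s["grip_width"],3),"ff",s["finger_force"],"F",s["force"].round(1),"T",s["torque"].round(2))
    print("shift",d.round(4),"turn",round(tu,1)); return d,tu
E
python3 -c "
from h import *
go(.5447,.1258,.27,157)"
```

```text
t 0.1 tcp [0.2799 0.6139 0.3031] rot [-179.9    0.   155.5] q [-1.23  0.58  0.02  1.44 -0.02  1.13 -0.06] w 1.003 ff 0.0 F [-0.4 -0.4  0.2] T [-0.03 -0.04 -0.04]
shift [-0.4434 -0.3342  0.0336] turn -1.5
```

Request:
arm_command(moves=[[[-0.037,-0.028,0],0],[[-0.074,-0.056,0],0],[[-0.111,-0.084,0],0],[[-0.148,-0.112,0],0],[[-0.185,-0.14,0],0]], jaw=0.6)

```text
time_s: 0.6
tcp_pos: [0.3908, 0.4082, 0.3037]
tool_rot: [-3.141, -0.0, 2.714]
force: [1.6, -0.3, 0.2]
grip_width: 0.6
finger_force: 0.0
```

Request:
arm_command(moves=[[[-0.037,-0.028,0],0],[[-0.074,-0.056,0],0],[[-0.111,-0.084,0.01],0],[[-0.148,-0.112,0.02],0],[[-0.185,-0.139,0.03],0]])

```text
time_s: 1.1
tcp_pos: [0.5014, 0.205, 0.2735]
tool_rot: [-3.142, -0.0, 2.714]
force: [0.3, 0.2, -0.1]
grip_width: 0.601
finger_force: 0.0
```

Request:
arm_command(moves=[[[-0.037,-0.028,0],0],[[-0.073,-0.055,0.003],0],[[-0.073,-0.055,0.003],0],[[-0.073,-0.055,0.003],0]])

```text
time_s: 1.5
tcp_pos: [0.5447, 0.1253, 0.2705]
tool_rot: [-3.141, -0.001, 2.711]
force: [0.8, 1.4, 0.5]
grip_width: 0.598
finger_force: 0.0
```

```bash
python3 - <<'E'
from h import *
from workcell import optics
go(.5447,.1258,.211,157)
s=optics.grab_frame("scene")["img"];t=optics.grab_frame("top")["img"]
def c(im,x,y,w,h,k): return cv2.resize(im[y:y+h,x:x+w],None,fx=k,fy=k,interpolation=cv2.INTER_CUBIC)
cv2.imwrite("pics/k1.png",np.hstack([c(s,250,80,100,140,4),c(t,150,150,100,140,4)]))
E
```

```text
t 1.5 tcp [0.5447 0.1253 0.2705] rot [-180.    -0.   155.3] q [-0.37  0.44  0.09  1.8  -0.05  0.91  0.88] w 0.598 ff 0.0 F [0.8 1.4 0.5] T [ 0.12 -0.02  0.01]
shift [0.0002 0.0005 0.0595] turn -1.7
```

View pics/k1.png

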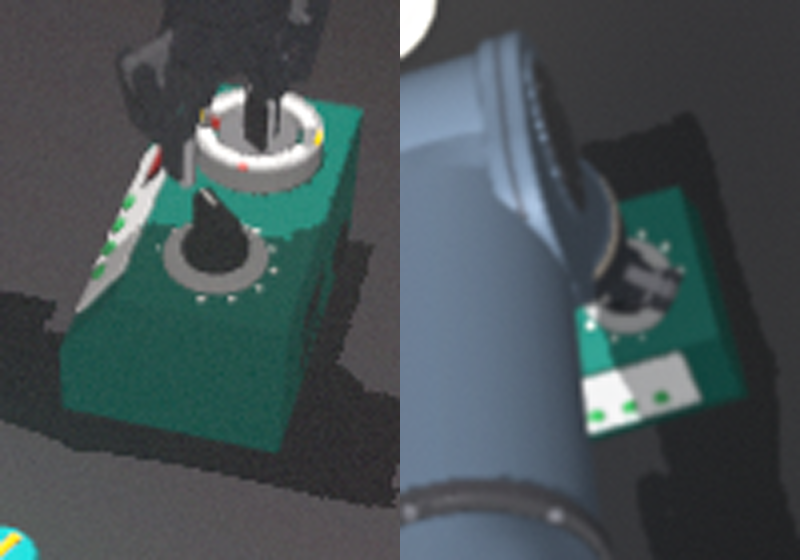

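The knob bar lies across the closing line with fingers on either side, pointer toward the operator's left. I'll descend and grip.

Request:
arm_command(moves=[[[0,0,0.03],-2],[[0,0,0.05],-2],[[0,0,0.059],-2],[[0,0,0.059],-2]])

```text
time_s: 2.0
tcp_pos: [0.5436, 0.1276, 0.211]
tool_rot: [-3.14, -0.002, 2.751]
force: [0.2, -0.1, -0.1]
grip_width: 0.599
finger_force: 0.0
```

Request:
arm_command(moves=[[[0,0,0],0],[[0,0,0],0],[[0,0,0],0],[[0,0,0],0],[[0,0,0],0]], jaw=0, grip_force=25)

```text
time_s: 2.5
tcp_pos: [0.5449, 0.1254, 0.213]
tool_rot: [-3.141, 0.002, 2.748]
force: [-0.9, -5.0, 5.8]
grip_width: 0.164
finger_force: 29.1
```

```bash
python3 -c "
from h import *
go(.5447,.1258,.211,195.1)"
```

```text
t 2.5 tcp [0.5449 0.1254 0.213 ] rot [-1.800e+02  1.000e-01  1.574e+02] q [-0.36  0.51  0.07  1.87 -0.05  0.77  0.92] w 0.164 ff 29.11068320274353 F [-0.9 -5.   5.8] T [-0.99  0.3   0.08]
shift [0.0004 0.0003 0.002 ] turn -37.7
```

Request:
arm_command(moves=[[[0,0,-0.001],-7],[[0,0,-0.001],-14],[[0,0,-0.001],-21],[[0,0,-0.001],-28],[[0,0,-0.001],-33]])

```text
time_s: 3.0
tcp_pos: [0.545, 0.126, 0.2131]
tool_rot: [-3.141, 0.001, -2.955]
force: [1.9, -2.0, -5.6]
grip_width: 0.158
finger_force: 27.6
```

Request:
arm_command(moves=[[[0,0,0],-4],[[0,0,0],-6],[[0,0,0],-8],[[0,0,0],-8]])

```text
time_s: 3.4
tcp_pos: [0.5446, 0.126, 0.2131]
tool_rot: [-3.141, -0.0, -2.82]
force: [0.8, -2.9, -0.2]
grip_width: 0.159
finger_force: 54.4
```

```bash
python3 -c "
from h import *
go(.5447,.1258,.211,195.1)"
```

```text
t 3.4 tcp [0.5446 0.126  0.2131] rot [-180.    -0.  -161.6] q [-0.22  0.5  -0.13  1.86  0.09  0.78  1.49] w 0.159 ff 54.44030776619911 F [ 0.8 -2.9 -0.2] T [-0.58 -0.05 -0.95]
shift [-0.0001 -0.0002  0.0021] turn 3.3
```

Request:
arm_command(moves=[[[0,0,0],5],[[0,0,0],5],[[0,0,0],5],[[0,0,-0.03],5],[[0,0,-0.07],5]], jaw=0.6)

```text
time_s: 3.9
tcp_pos: [0.5435, 0.1266, 0.2822]
tool_rot: [-3.141, -0.004, -2.903]
force: [1.2, -0.4, 0.1]
grip_width: 0.597
finger_force: 0.0
```

```bash
python3 -c "
from h import *
go(.5185,-.2528,.28,115)"
```

```text
t 3.9 tcp [0.5435 0.1266 0.2822] rot [-180.    -0.2 -166.3] q [-0.23  0.42 -0.11  1.78  0.06  0.95  1.44] w 0.597 ff 0.0 F [ 1.2 -0.4  0.1] T [-0.01 -0.02  0.  ]
shift [ 0.1139 -0.3628  0.0027] turn 78.7
```

Request:
arm_command(moves=[[[0.014,-0.045,0],8],[[0.028,-0.09,0],16],[[0.042,-0.135,0],24],[[0.056,-0.18,0],32],[[0.07,-0.224,0],40]])

```text
time_s: 4.4
tcp_pos: [0.5284, -0.1092, 0.2833]
tool_rot: [3.141, 0.001, 2.676]
force: [1.0, -0.4, 0.1]
grip_width: 0.597
finger_force: 0.0
```

```bash
python3 - <<'E'
from h import *
from workcell import optics
go(.5185,-.2528,.28,115)
f={n:optics.grab_frame(n) for n in("scene","top")}; pickle.dump(f,open("f2.pkl","wb"))
s=f["scene"]["img"];t=f["top"]["img"]
def c(im,x,y,w,h,k): return cv2.resize(im[y:y+h,x:x+w],None,fx=k,fy=k,interpolation=cv2.INTER_CUBIC)
cv2.imwrite("pics/k2.png",np.hstack([c(s,280,115,50,50,8),c(t,182,195,50,50,8)]))
E
```

```text
t 4.4 tcp [ 0.5284 -0.1092  0.2833] rot [180.    0.  153.3] q [ 0.04  0.4   0.1   1.83 -0.05  0.92  1.28] w 0.597 ff 0.0 F [ 1.  -0.4  0.1] T [-0.02 -0.03 -0.02]
shift [-0.0556 -0.1327  0.0033] turn 38.3
```

View pics/k2.png

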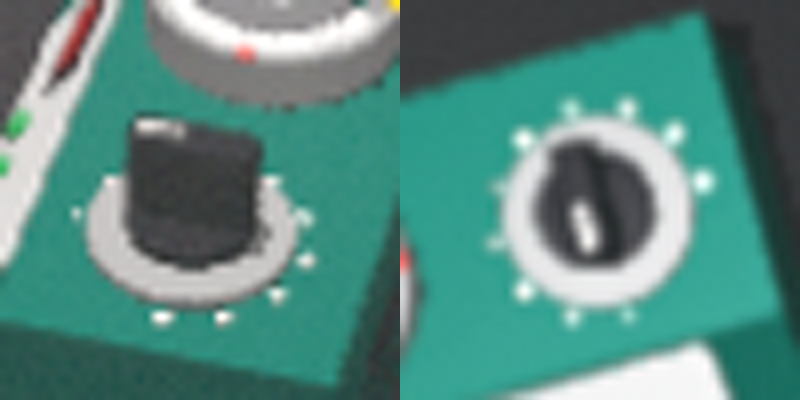

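The pointer faces the operator: (578,205)-(592,250) in the top crop, and the bar's top edge runs (138,127)-(255,147) in the scene crop. I'll work out both angles.

```bash
python3 - <<'E'
from h import *
f=pickle.load(open("f2.pkl","rb"));t,s=f["top"],f["scene"]
def ang(fr,a,b,z): d=unproj(fr,b,z)-unproj(fr,a,z); return np.linalg.norm(d),np.degrees(np.arctan2(d[1],d[0]))
T=lambda u,v:((u-400)/8+182,v/8+195); S=lambda u,v:(u/8+280,v/8+115)
print(ang(t,T(592,250),T(578,205),.164)); print(ang(s,S(140,128),S(255,147),.164)); print(ang(s,S(140,123),S(260,140),.164))
# mill deck top-right edge & gap line
m=lambda u,v:(140+u/4,190+v/4)
print("gaps",ang(t,m(123,223),m(95,112),.14)); print("deck right",ang(t,m(360,180),m(320,27),.12)); print("reds",ang(t,m(170,150),m(50,183),.14))
print("deck right2",ang(t,T(775,310),T(705,10),.12),"back", ang(t,m(10,115),m(320,27),.12))
E
```

```text
(np.float64(0.01632481294852306), np.float64(16.938446814918073))
(np.float64(0.03669321288323277), np.float64(16.292771433196584))
(np.float64(0.03807958623481595), np.float64(18.22539756268705))
gaps (np.float64(0.0811542335917244), np.float64(14.6461057528024))
deck right (np.float64(0.11393822059646798), np.float64(13.91999232372862))
reds (np.float64(0.08760216308459734), np.float64(103.82698585116522))
deck right2 (np.float64(0.11101045902477213), np.float64(12.430869516722243)) back (np.float64(0.23170426608761727), np.float64(-75.72154131063319))
```

The knob is at minimum: its bar reads about 17° against a mill yaw of about 14.5°. Next is the cup.

Request:
arm_command(moves=[[[-0.019,-0.044,0],8],[[-0.038,-0.088,0],16],[[-0.056,-0.133,0],24],[[-0.056,-0.133,0],32],[[-0.056,-0.133,0],38]], jaw=1)

```text
time_s: 5.0
tcp_pos: [0.5191, -0.253, 0.2828]
tool_rot: [-3.141, 0.0, 2.01]
force: [-0.2, 0.7, 1.2]
grip_width: 0.999
finger_force: 0.0
```

Request:
arm_command(moves=[[[0,0,0.03],0],[[0,0,0.06],0],[[0,0,0.06],0]])

```text
time_s: 5.3
tcp_pos: [0.5183, -0.2499, 0.2197]
tool_rot: [-3.138, -0.005, 2.019]
force: [-0.2, -0.0, 0.6]
grip_width: 1.001
finger_force: 0.0
```

```bash
python3 - <<'E'
from h import *
from workcell import optics
go(.5185,-.2528,.134,115)
s=optics.grab_frame("scene")["img"]
cv2.imwrite("pics/c1.png",cv2.resize(s[180:320,120:300],None,fx=4,fy=4,interpolation=cv2.INTER_CUBIC))
E
```

```text
t 5.3 tcp [ 0.5183 -0.2499  0.2197] rot [-179.8   -0.3  115.7] q [ 0.19  0.53  0.27  1.82 -0.19  0.82  1.01] w 1.001 ff 0.0 F [-0.2 -0.   0.6] T [ 0.03  0.02 -0.07]
shift [-0.0032 -0.0007  0.0857] turn 0.7
```

View pics/c1.png

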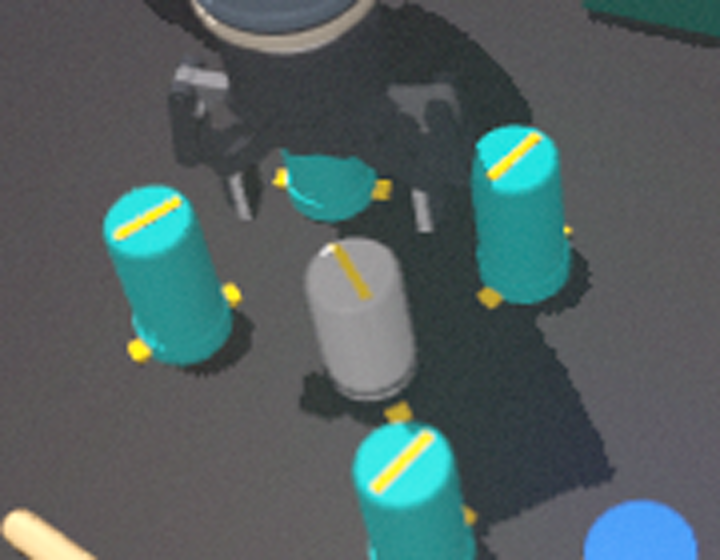

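The fingers straddle the steel cup and its neighbours are clear. I'll descend and grip.

Request:
arm_command(moves=[[[0,0,0.03],0],[[0,0,0.06],0],[[0,0,0.08],0],[[0,0,0.087],0],[[0,0,0.087],0]])

```text
time_s: 5.85
tcp_pos: [0.5199, -0.2517, 0.1364]
tool_rot: [3.141, -0.0, 2.017]
force: [-0.5, 0.0, -0.1]
grip_width: 1.002
finger_force: 0.0
```

Request:
arm_command(moves=[[[0,0,0],0],[[0,0,0],0],[[0,0,0],0],[[0,0,0],0],[[0,0,0],0]], jaw=0, grip_force=70)

```text
time_s: 6.35
tcp_pos: [0.5198, -0.2521, 0.1375]
tool_rot: [3.14, 0.002, 2.015]
force: [-2.6, 0.0, 8.0]
grip_width: 0.59
finger_force: 71.7
```

```bash
python3 - <<'E'
from h import *
from workcell import optics
go(.5155,.2339,.30,160)
f=optics.grab_frame("scene"); pickle.dump(f,open("g.pkl","wb"))
s=f["img"]
cv2.imwrite("pics/c2.png",np.hstack([cv2.resize(s[225:300,180:250],None,fx=8,fy=8,interpolation=cv2.INTER_CUBIC)]))
E
```

```text
t 6.35 tcp [ 0.5198 -0.2521  0.1375] rot [1.799e+02 1.000e-01 1.155e+02] q [ 0.22  0.64  0.23  1.89 -0.23  0.63  1.04] w 0.59 ff 71.70457622269168 F [-2.6  0.   8. ] T [0.19 0.34 0.01]
shift [ 0.4404  0.2053 -0.1629] turn -44.5
```

View pics/c2.png

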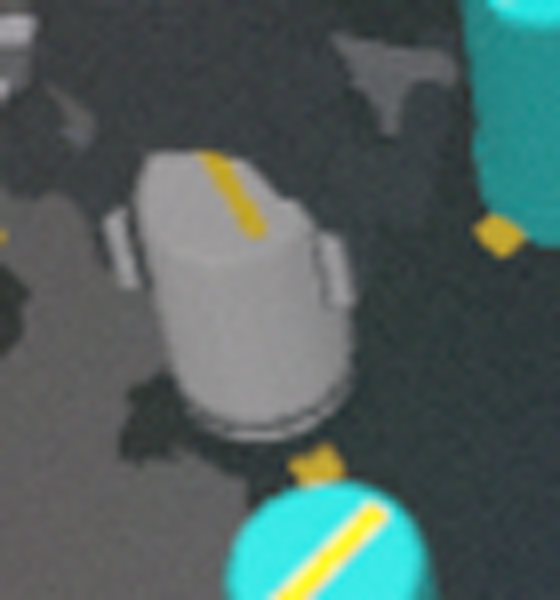

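```bash
python3 - <<'E'
from h import *
g=pickle.load(open("g.pkl","rb")); S=lambda u,v:(180+u/8-.44,225+v/8-.44)
l=unproj(g,S(318,466),.006); print(l)
for c in((.5198,-.2521),(.5185,-.2527)): d=l[:2]-c; print(np.hypot(*d),np.degrees(np.arctan2(*d[::-1])))
# model: project expected cup for center/yaw
for c in((.5198,-.2521),(.5185,-.2527)):
  for z in(.108,.018):
    a=np.linspace(0,2*np.pi,60); r=.026
    q=proj(g,np.c_[c[0]+r*np.cos(a),c[1]+r*np.sin(a),a*0+z]); q=(q-[180,225]+.44)*8
    print(c,z,q.min(0).round(),q.max(0).round())
b=[unproj(g,S(*x),.111) for x in((210,153),(262,233))]; d=b[1]-b[0]; print("bar",np.hypot(*d[:2]),np.degrees(np.arctan2(d[1],d[0])))
E
```

```text
[ 0.54463209 -0.26679582  0.006     ]
0.028854801844432874 -30.617374300300703
0.02969137968678786 -28.342717298408623
(0.5198, -0.2521) 0.108 [135. 112.] [328. 271.]
(0.5198, -0.2521) 0.018 [183. 292.] [363. 446.]
(0.5185, -0.2527) 0.108 [130. 111.] [323. 271.]
(0.5185, -0.2527) 0.018 [178. 291.] [358. 446.]
bar 0.030840944274673165 -26.503611486391634
```

Request:
arm_command(moves=[[[0,0,-0.03],0],[[0,0,-0.07],0],[[0,0,-0.115],0],[[0,0,-0.16],0],[[0,0,-0.185],0]])

```text
time_s: 6.9
tcp_pos: [0.5198, -0.2522, 0.3252]
tool_rot: [3.138, 0.003, 2.015]
force: [0.9, -0.2, -3.2]
grip_width: 0.59
finger_force: 74.4
```

Request:
arm_command(moves=[[[0.03,0.014,0],0],[[0.07,0.033,0],0],[[0.11,0.051,0],0],[[0.15,0.07,0],0],[[0.19,0.089,0],0]])

```text
time_s: 7.4
tcp_pos: [0.5174, -0.0402, 0.3214]
tool_rot: [3.141, 0.0, 2.015]
force: [1.8, -0.3, -3.0]
grip_width: 0.592
finger_force: 74.3
```

Request:
arm_command(moves=[[[0.04,0.019,0],0],[[0.08,0.037,0],0],[[0.12,0.056,0],0],[[0.16,0.075,0],0],[[0.2,0.093,0],0]])

```text
time_s: 7.9
tcp_pos: [0.5154, 0.1804, 0.3214]
tool_rot: [3.141, 0.0, 2.016]
force: [1.0, -0.5, -2.2]
grip_width: 0.592
finger_force: 74.3
```

Request:
arm_command(moves=[[[0.03,0.014,0],-6],[[0.049,0.023,0],-14],[[0.049,0.023,0],-22],[[0.049,0.023,0],-30],[[0.049,0.023,0],-38]])

```text
time_s: 8.4
tcp_pos: [0.5152, 0.2328, 0.3212]
tool_rot: [-3.141, 0.0, 2.685]
force: [0.1, 0.6, -3.1]
grip_width: 0.588
finger_force: 74.3
```

Request:
arm_command(moves=[[[0,0,0],-6],[[0,0,0],-6],[[0,0,0],-6]])

```text
time_s: 8.7
tcp_pos: [0.5155, 0.2325, 0.3211]
tool_rot: [3.142, 0.0, 2.78]
force: [-0.4, -0.1, -3.9]
grip_width: 0.59
finger_force: 74.3
```

```bash
python3 - <<'E'
from h import *
go(.5155,.2339,.285,159.5)
E
```

```text
t 8.7 tcp [0.5155 0.2325 0.3211] rot [180.    0.  159.3] q [-0.52  0.4   0.02  1.71 -0.01  1.04  0.71] w 0.59 ff 74.26690289285034 F [-0.4 -0.1 -3.9] T [ 0.04 -0.01 -0.03]
shift [0.0005 0.0013 0.0361] turn -0.2
```

Request:
arm_command(moves=[[[0,0.001,0.015],0],[[0,0.001,0.03],0],[[0,0.001,0.036],0],[[0,0.001,0.036],0]])

```text
time_s: 9.1
tcp_pos: [0.5156, 0.2336, 0.2843]
tool_rot: [-3.14, -0.001, 2.782]
force: [-0.4, -0.3, -2.5]
grip_width: 0.592
finger_force: 74.3
```

```bash
python3 - <<'E'
from h import *
from workcell import optics
go(.5155,.2339,.2775,159.5)
f={n:optics.grab_frame(n) for n in("scene","top")}; pickle.dump(f,open("i.pkl","wb"))
s=f["scene"]["img"];t=f["top"]["img"]
k=lambda im,x,y:cv2.resize(im[y:y+75,x:x+50],None,fx=8,fy=8,interpolation=cv2.INTER_CUBIC)
cv2.imwrite("pics/i.png",np.hstack([k(s,290,65),k(t,145,190)]))
E
```

```text
t 9.1 tcp [0.5156 0.2336 0.2843] rot [-1.799e+02 -1.000e-01  1.594e+02] q [-0.52  0.43  0.02  1.76 -0.01  0.95  0.71] w 0.592 ff 74.27095361519605 F [-0.4 -0.3 -2.5] T [ 0.   -0.08  0.02]
shift [0.0001 0.0002 0.0068] turn -0.1
```

View pics/i.png

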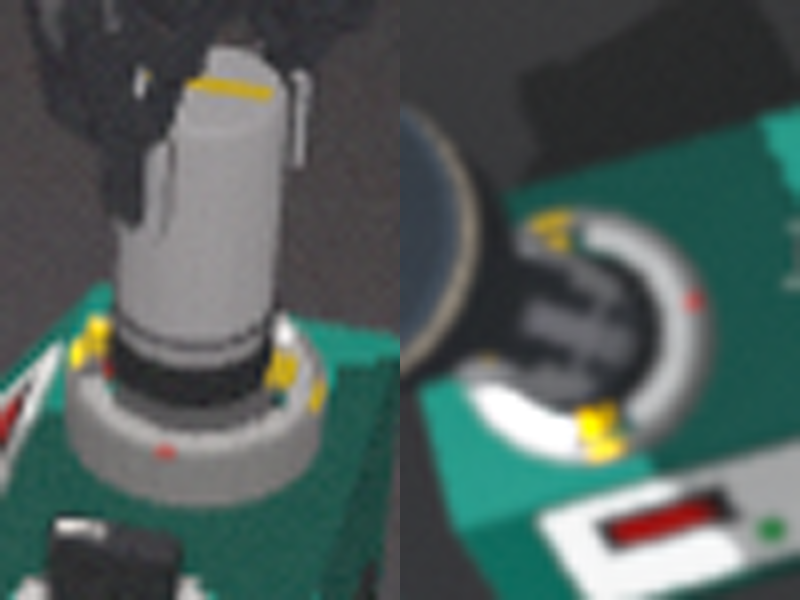

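The lugs sit right over the gap marks in both views: (598,415)/(602,445) in top, and (284,370)/(317,395) in scene. I'll do a quick numerical check of the centring.

```bash
python3 - <<'E'
from h import *
f=pickle.load(open("i.pkl","rb"))["scene"]
P=lambda p:((proj(f,p)[0]-[290,65]+.44)*8).round(1)
a=np.linspace(0,2*np.pi,90)
c=(.5155,.2339)
for n,r,z in(("ring top",.044,.14),("foot z.007",.028,.148),("foot top",.028,.164),("body",.026,.2)):
    q=proj(f,np.c_[c[0]+r*np.cos(a),c[1]+r*np.sin(a),a*0+z]); q=(q-[290,65]+.44)*8
    print(n,q.min(0).round(),q.max(0).round())
y=np.radians(14.5)
for r,z in((.041,.14),(-.041,.14),(.035,.149),(-.035,.149)): print(r,z,P([c[0]+r*np.cos(y),c[1]+r*np.sin(y),z]))
E
```

```text
ring top [ 68. 297.] [330. 463.]
foot z.007 [116. 307.] [284. 413.]
foot top [117. 269.] [287. 374.]
body [126. 184.] [287. 281.]
0.041 0.14 [318.2 399.4]
-0.041 0.14 [ 81.  357.1]
0.035 0.149 [302.4 375. ]
-0.035 0.149 [ 98.8 338.9]
```

Request:
arm_command(moves=[[[-0.001,0.001,0.003],0],[[-0.001,0.001,0.007],0],[[-0.001,0.001,0.011],0],[[-0.001,0.001,0.014],0],[[-0.001,0.001,0.014],0]])

```text
time_s: 9.7
tcp_pos: [0.5175, 0.2344, 0.2711]
tool_rot: [3.141, 0.0, 2.783]
force: [-1.0, -1.1, 5.1]
grip_width: 0.59
finger_force: 75.0
```

```bash
python3 -c "
from h import *
go(.5165,.2345,.2625,159.5)"
```

```text
t 9.7 tcp [0.5175 0.2344 0.2711] rot [180.    0.  159.5] q [-0.52  0.45  0.02  1.77 -0.01  0.92  0.72] w 0.59 ff 74.95236846618354 F [-1.  -1.1  5.1] T [-0.13  0.18 -0.04]
shift [ 0.001  -0.0002  0.0086] turn -0.0
```

It's on the plate with little side force, so I'll push down.

Request:
arm_command(moves=[[[0,0,0.003],0],[[0,0,0.006],0],[[0,0,0.009],0],[[0,0,0.009],0],[[0,0,0.009],0]])

```text
time_s: 10.2
tcp_pos: [0.5175, 0.2343, 0.2629]
tool_rot: [3.141, 0.001, 2.783]
force: [-2.6, -1.1, 8.8]
grip_width: 0.59
finger_force: 75.4
```

```bash
python3 -c "
from h import *
go(.5165,.2345,.2625,159.5)"
```

```text
t 10.2 tcp [0.5175 0.2343 0.2629] rot [1.799e+02 1.000e-01 1.595e+02] q [-0.52  0.46  0.02  1.78 -0.01  0.9   0.72] w 0.59 ff 75.41447805706412 F [-2.6 -1.1  8.8] T [-0.22  0.54  0.04]
shift [ 0.001  -0.0002  0.0004] turn -0.0
```

Request:
arm_command(moves=[[[0,0,0.0005],4],[[0,0,0.0005],8],[[0,0,0.0005],14],[[0,0,0.0005],20],[[0,0,0.0005],26]])

```text
time_s: 10.7
tcp_pos: [0.5176, 0.2341, 0.2626]
tool_rot: [3.14, 0.001, 2.326]
force: [-2.2, -3.1, 10.5]
grip_width: 0.586
finger_force: 75.6
```

```bash
python3 -c "
from h import *
go(.5165,.2345,.2625,69.5)"
```

```text
t 10.7 tcp [0.5176 0.2341 0.2626] rot [179.9   0.  133.3] q [-0.6   0.46  0.14  1.79 -0.08  0.9   0.33] w 0.586 ff 75.55884519126266 F [-2.2 -3.1 10.5] T [-0.55  0.55  0.34]
shift [ 0.001  -0.0005  0.0001] turn 63.8
```

The return spring can be felt (0.34 N m), so I'll keep twisting.

Request:
arm_command(moves=[[[0,0,0],7],[[0,0,0],14],[[0,0,0],21],[[0,0,0],28],[[0,0,0],35]])

```text
time_s: 11.2
tcp_pos: [0.5172, 0.2335, 0.2625]
tool_rot: [3.141, 0.001, 1.714]
force: [-3.4, -5.3, 10.8]
grip_width: 0.591
finger_force: 75.9
```

Request:
arm_command(moves=[[[0,0,0],7],[[0,0,0],14],[[0,0,0],20],[[0,0,0],25],[[0,0,0],28]])

```text
time_s: 11.7
tcp_pos: [0.5168, 0.2335, 0.2624]
tool_rot: [-3.141, 0.001, 1.227]
force: [-5.5, -4.4, 13.0]
grip_width: 0.585
finger_force: 76.1
```

```bash
python3 -c "
from h import *
go(.5165,.2345,.2625,69.5)"
```

```text
t 11.7 tcp [0.5168 0.2335 0.2624] rot [-1.80e+02  1.00e-01  7.03e+01] q [-0.81  0.49  0.45  1.8  -0.27  0.91 -0.58] w 0.585 ff 76.07688509859145 F [-5.5 -4.4 13. ] T [-1.29  1.32  0.59]
shift [ 0.0009 -0.0007 -0.0001] turn 0.8
```

Request:
arm_command(moves=[[[0,0,0],2],[[0,0,0],3],[[0,0,0],4],[[0,0,0],4],[[0,0,0],4]])

```text
time_s: 12.2
tcp_pos: [0.5167, 0.2334, 0.2624]
tool_rot: [-3.142, 0.002, 1.164]
force: [-6.0, -5.8, 13.6]
grip_width: 0.589
finger_force: 76.4
```

```bash
python3 - <<'E'
from h import *
from workcell import optics
go(.5165,.2345,.2625,69.5)
f={n:optics.grab_frame(n) for n in("scene","top")}; pickle.dump(f,open("j.pkl","wb"))
s=f["scene"]["img"];t=f["top"]["img"]
k=lambda im,x,y:cv2.resize(im[y:y+75,x:x+50],None,fx=8,fy=8,interpolation=cv2.INTER_CUBIC)
cv2.imwrite("pics/j.png",np.hstack([k(s,290,75),k(t,145,190)]))
E
```

```text
t 12.2 tcp [0.5167 0.2334 0.2624] rot [-1.80e+02  1.00e-01  6.67e+01] q [-0.82  0.5   0.47  1.8  -0.28  0.92 -0.63] w 0.589 ff 76.41362318303436 F [-6.  -5.8 13.6] T [-1.6   1.38  1.88]
shift [ 0.0009 -0.0006 -0.0001] turn -2.8
```

View pics/j.png

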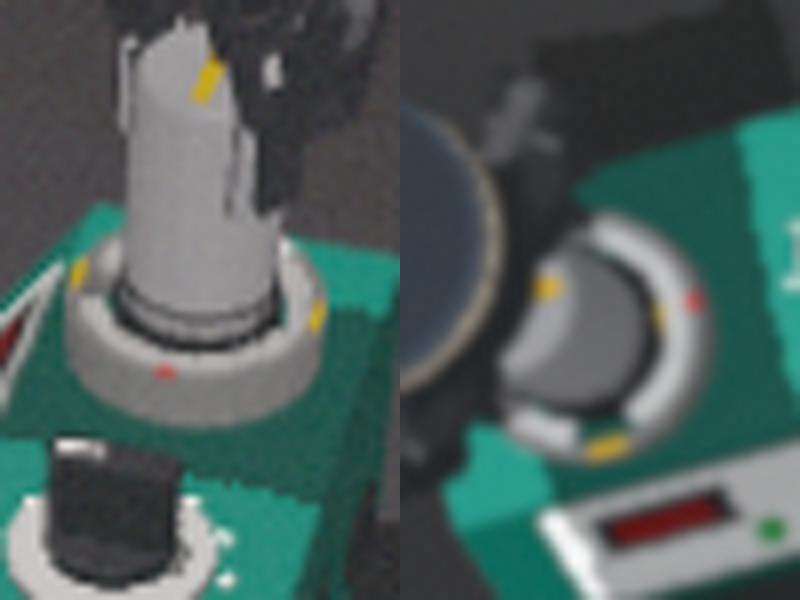

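The torque jumped to 1.88 N m, so the ring is on its end stop. The picture shows the cup seated, with its lug at (658,310) beside the red mark (695,300), its bar turned a quarter, and the knob still at minimum. I'm handing in.

```bash
python3 -c "
from workcell import arm
print(arm.sign_off())"
```

```text
the job is handed in; nothing more can be done
None
```

I handed the job in at about 12 s of robot time, with the knob at its minimum and the cup pushed down, twisted clockwise onto the run ring's end stop and still held at about 76 N; no verdict came back from the hand-in.

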